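Slide the spot plate under the UV exposure lamp and start it

TASK

Push the white porcelain spot plate along the bench with the fingertips until it sits centred under the low UV exposure lamp, square to it, with all nine wells beneath the housing and its two short ends showing equally on either side. Then press the button on top of the lamp fully down and let it go, to start the exposure. The plate must stay flat on the bench the whole way (never lifted, carried or tipped), the lamp must stay where it stands, and the other glassware is left alone.

Things in the scene. Friction and masses are not known exactly. Their poses are not given: they have to be found in the camera images.
- spot_plate: White porcelain spot plate, flat on the bench to one side of the lamp: a block 98 mm (its own x) by 120 mm (its own y, the long way) by 13 mm thick, 0.22 to 0.35 kg, sliding at 1 to 2.5 N; nine wells in a 3 by 3 grid, outer edges 33 mm from the centre. Origin: centre of its underside, z up. It goes in short end first, along lamp y; its long way starts within 20 degrees of that.
- lamp: UV exposure lamp, loose on two end legs, 1.8 kg, slides if shoved over about 8 N. Box housing 236 mm long (own x) by 84 mm deep (own y), top 62 mm above the bench. The tunnel beneath is 20 mm high, open to lamp +y and -y, and 160 mm wide between the legs (80 mm either side of the middle). Origin: on the bench below the housing's centre, z up; lamp x within 15 degrees of world x.
- start_button (a joint): Travel of the push button in the lamp's top, m: 0 up, 0.005 fully down. Sprung: starts to move at about 1.5 N, fully down at about 5 N, comes back up when let go.
- start_button_top (a point): Centre of the top face of the push button: a black round cap 26 mm across in a 38 mm dark steel collar, on the lamp's top, 78 mm from its middle towards lamp +x. Up, the face is 72 mm above the bench, 10 mm above the housing and 6 mm above the collar. Pressed straight down.
- petri_dish: Bystander: covered glass Petri dish, 100 mm across, 20 mm high, on the other side of the lamp from the spot plate, 130 to 155 mm from the lamp's centre line. Origin at the centre of its underside.
- beaker: Bystander: small glass beaker, 52 mm across, 70 mm high, on the bench past the lamp's +x end and to one side of it. Origin at the centre of its underside.
- dropper_bottle: Bystander: amber glass bottle with black cap, 40 mm across, 85 mm high, past the lamp's +x end and to the other side of it. Origin at the centre of its underside.
Things that resemble listed ones, but are neither listed nor needed, are in the scene too. There is more than one size of the spot_plate; the job needs the smallest.

How it is judged:
By the outcome, as a careful person would: the job done as asked, in the order asked, and still so for the second after the job is handed in, with the robot touching nothing.
It also fails if it takes over 72 s, if anything falls off the work surface, if the arm or the gripper's body presses on something with over 40 N, if the wrist force passes 120 N, or if a joint passes its speed limit or range.

ROBOT

A 6-joint arm with a two-finger parallel gripper is mounted at the origin on the work surface. World frame = base frame: x ahead of the robot, y to its left, z up, the work surface at z = 0. Lengths are in m, angles in rad, forces in N, time in s.
With the tool pointing down it reaches from about 0.35 to 0.775 m from the base axis. Payload 5.5 kg.
Tool frame: the origin (TCP) lies at the very end of the fingers, on their centre line; the grasp point (between the pads) lies 19 mm behind it; z points along the fingers, y is the line along which they close (so a half turn about z gives the same grasp; the last joint's range is limited). The gripper opens to 85 mm and grips with 20 to 120 N. Pads are 22 mm wide; open, the fingers measure 114 mm over their backs; the gripper's body (76 mm by 85 mm) begins 54 mm behind the grasp point. The pads swing forward as they close: fully open they stand 13 mm farther back than shut.
Start: joints at [0.978, 0.313, 0.046, 1.304, 0, 1.431], TCP at [0.252, 0.517, 0.231] pointing down, gripper open.
Joint ranges: [-2.76, 2.76], [-0.86, 1.69], [-1.03, 1.26], [-2.2, 2.34], [-1.47, 1.5], [-3.14, 3.14]. Speed limits (rad/s): [2.57, 2.57, 3.14, 3.14, 3.14, 3.14].

INTERFACE

Orientations are given as a unit quaternion [w, x, y, z].
In Python, from workcell import env, read_camera, get_calibration gives the robot as it stands.
- The arm moves only by the tool jog_arm, never from a script. Its argument "motion" is one flat list of numbers, 7 for each row, row after row: the shift along the tool's x, y, z as a fraction of full scale, then the turn, a rotation vector about the tool's x, y, z as a fraction of full scale, then the opening, from 0 (shut) to 1 (fully open). In form: [x, y, z, wx, wy, wz, grip, x, y, z, wx, wy, wz, grip, ...]. A call has 1 to 12 rows; each row is the pose to reach, as a shift and turn from the pose commanded when the call began, along the tool's axes at that moment; what a row does not reach only later rows make up. Full scale, the value 1, is 0.2 m for a shift and 90 degrees for a turn. A row lasts 1/8 s, in which the tool goes at most 62.5 mm and 10.7 degrees, less where a joint would pass 70% of its speed; a pose out of reach is approached as far as the arm can. A call with a number of a shift or a turn outside -1 to 1 is refused whole. A call with a gripper value outside its range is refused whole. The fingers move at their own pace and stop on an object; "newtons" is the grip in N (left out, the last holds). Time passes only in rows, so rows that repeat a pose let the fingers close. It gives the time, the measured TCP pose, the force, the opening and the grip force at its end, in the units of the state.
- env.get_state(): the state, without advancing time (a new reading comes with each control period).
- read_camera(name): name is "scene" or "top" or "wrist"; returns the picture (400x640x3 uint8, red, green, blue); there is no depth.
- get_calibration(name): a dict with "fx", "fy", "cx", "cy" (pixels), "dist" ([k1, k2, p1, p2, k3] as OpenCV has them; the pictures are not rectified), "world_from_camera" (4x4, takes a point from camera to world coordinates). Camera axes: x right, y down, z forward; pixel columns grow to the right and rows downward; lengths in m; the calibration is good to about 2 mm. A picture is of the moment at which its call begins: read the wrist's pose just before it. get_calibration takes no time and is no camera call; for the wrist camera it gives the pose at the moment of the call.
- env.hand_in(): hands the job in; it is judged then, once.
The state is a dict: "clock": time; "joint_pos": joint angles; "qvel": joint speeds; "tau": joint torques, N m; "tcp_pos": TCP position; "orientation": TCP orientation; "wrist_force": force on the tool from outside, world axes, zero at the start; "ft_torque": the same for the moment, N m; "finger_gap": finger opening in m; "grip_force": force on a finger pad.
Only numpy, scipy, OpenCV 4.12 (cv2) and the standard library are available. Lean on these libraries where they do the work, as an engineer would, in place of code of your own. Each camera call takes 0.05 s, during which the arm holds its last target. There are 200 camera calls.

## Working session

There is one attempt and no reset: what is moved stays moved. The work goes in short steps, Python scripts to look and compute and a tool call to move; the robot and the scene stay as the last step left them, time stands still between calls to the robot, and variables do not carry over. Pictures are saved under pics/ and viewed, at most 14 in all, crops included, and the job is handed in when it is done.

Besides the shell and the picture viewer there is one more tool, called after ">>>" as a command line: name --argument value ..., lists and objects as JSON in quotes. jog_arm: Moves the arm, as the interface text tells. Shift numbers are shares of 0.2 m and turn numbers shares of 90 degrees, none past 1 either way. Its arguments: {"type":"object","properties":{"motion":{"type":"array","items":{"type":"number"}},"newtons":{"type":"number"}},"required":["motion"]}

```bash
ls; mkdir -p pics
python3 - <<'E'
from workcell import env, read_camera, get_calibration
import cv2, numpy as np
for n in ("top","scene"):
    im=read_camera(n); cv2.imwrite(f"pics/{n}0.png",im[:,:,::-1])
    c=get_calibration(n); print(n,{k:np.round(v,4).tolist() for k,v in c.items()})
s=env.get_state(); print(s)
E
```

```text
pics
top {'fx': 381.7741, 'fy': 381.7741, 'cx': 317.7654, 'cy': 196.6695, 'dist': [-0.0679, 0.0, 0.0, 0.0, 0.0], 'world_from_camera': [[0.1173, -0.9701, 0.2123, 0.4169], [-0.9931, -0.1154, 0.0213, -0.0731], [0.0038, -0.2134, -0.977, 0.8896], [0.0, 0.0, 0.0, 1.0]]}
scene {'fx': 496.2853, 'fy': 496.2853, 'cx': 320.6819, 'cy': 207.4843, 'dist': [-0.1077, 0.0, 0.0, 0.0, 0.0], 'world_from_camera': [[-0.7755, 0.5497, -0.3105, 0.9503], [0.6312, 0.6832, -0.3671, 0.3755], [0.0104, -0.4807, -0.8768, 1.084], [0.0, 0.0, 0.0, 1.0]]}
{'clock': 0.1, 'joint_pos': array([ 9.78376345e-01,  3.13938951e-01,  4.51254456e-02,  1.30359185e+00,
       -1.37927407e-05,  1.43120045e+00]), 'qvel': array([ 0.00196316, -0.00079622,  0.00301505,  0.00052214,  0.00021717,
        0.00033191]), 'tau': array([ 2.50285942e-03, -4.81725633e+01,  2.99244690e+01,  1.26990557e-02,
       -1.57292511e-04,  6.60315408e-06]), 'tcp_pos': array([0.25133084, 0.51667845, 0.2305037 ]), 'orientation': array([-2.81489217e-04,  2.24482521e-01,  9.74477783e-01, -7.53695944e-04]), 'wrist_force': array([ 0.2220264 , -0.45335309, -0.29005863]), 'ft_torque': array([ 0.00740813, -0.00806722,  0.02821335]), 'grip_force': 0.0, 'finger_gap': 0.08562586050053825}
```

View pics/top0.png

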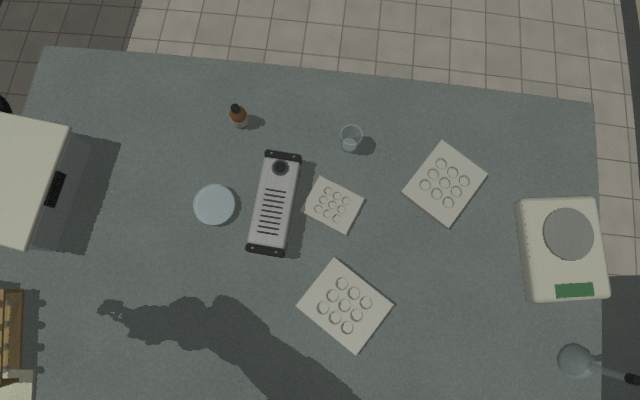

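View pics/scene0.png

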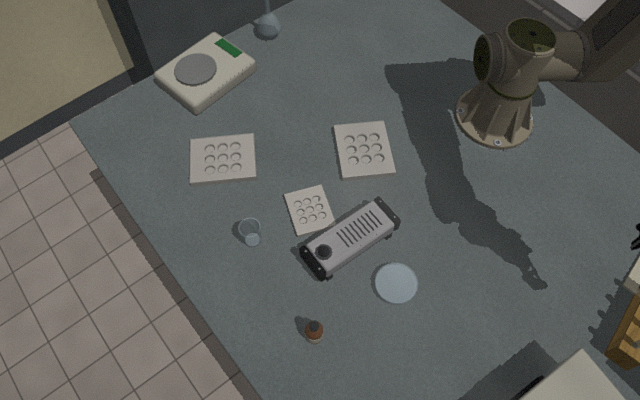

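The top view shows the lamp at (273,203) with its button at (280,167), the Petri dish at (214,205), the beaker at (351,138) and the bottle at (238,116). There are three spot plates: (334,205), (445,183) and (345,306). The one at (334,205) is clearly the smallest and sits beside the lamp, so it fits. I'll measure it and confirm in a crop.

```bash
cat > h.py <<'E'
from workcell import env, read_camera, get_calibration
import cv2, numpy as np
def toworld(px,z,c):
    K=np.array([[c["fx"],0,c["cx"]],[0,c["fy"],c["cy"]],[0,0,1]]);T=np.array(c["world_from_camera"])
    u=cv2.undistortPoints(np.float64(px).reshape(-1,1,2),K,np.array(c["dist"])).reshape(-1,2)
    d=np.c_[u,np.ones(len(u))]@T[:3,:3].T; o=T[:3,3]
    return (o+d*((z-o[2])/d[:,2])[:,None])[:,:2]
def topix(P,c):
    K=np.array([[c["fx"],0,c["cx"]],[0,c["fy"],c["cy"]],[0,0,1]]);T=np.linalg.inv(np.array(c["world_from_camera"]))
    return cv2.projectPoints(np.float64(P).reshape(-1,1,3),cv2.Rodrigues(T[:3,:3])[0],T[:3,3],K,np.array(c["dist"]))[0].reshape(-1,2)
def rect(cnt,z,c):
    w=toworld(cnt,z,c); r=cv2.minAreaRect(np.float32(w*1000)); return r,cv2.boxPoints(r)
E
python3 - <<'E'
from h import *
im=cv2.imread("pics/top0.png"); c=get_calibration("top")
hsv=cv2.cvtColor(im,cv2.COLOR_BGR2HSV)
m=((hsv[...,1]<45)&(hsv[...,2]>125)).astype(np.uint8)*255
cs,_=cv2.findContours(m,cv2.RETR_EXTERNAL,cv2.CHAIN_APPROX_NONE)
for k in cs:
    if cv2.contourArea(k)<800: continue
    b=cv2.boundingRect(k)
    r,bp=rect(k,.013,c); r2,bp2=rect(k,.062,c)
    print(b,cv2.contourArea(k),np.round(np.r_[r[0],r[1],r[2]],1),'z62',np.round(np.r_[r2[0],r2[1],r2[2]],1))
print('button',toworld([[280,167]],.072,c),'ends',toworld([[283,156],[265,250]],.062,c),'petri',toworld([[214,205]],.02,c),'beaker',toworld([[349,145]],0,c),'bottle',toworld([[240,124]],0,c))
crop=np.hstack([cv2.resize(x[a:a+130,b:b+130],(400,400),interpolation=2) for x,a,b in((im,130,240),(m[...,None].repeat(3,2),130,240))]); cv2.imwrite("pics/crop.png",crop)
E
```

```text
(295, 257, 99, 99) 4795.5 [ 369.3 -141.   170.8  139.5   58. ] z62 [ 372.  -137.2  161.3  131.7   58. ]
(520, 196, 116, 107) 9970.5 [ 561.7 -697.3  243.2  293.1    8.5] z62 [ 553.6 -662.4  229.6  276.7    8.5]
(193, 184, 41, 41) 1263.0 [560.8 187.9  95.5  95.1  53.6] z62 [552.8 173.3  90.2  89.8  53.6]
(304, 175, 60, 60) 1986.0 [593.8 -88.8 119.9  98.   68.6] z62 [583.9 -87.9 113.2  92.5  68.6]
(598, 159, 34, 39) 1046.5 [ 7.426e+02 -7.837e+02  9.110e+01  8.730e+01  1.000e-01] z62 [ 7.244e+02 -7.440e+02  8.600e+01  8.240e+01  1.000e-01]
(247, 158, 51, 90) 2625.5 [584.   49.9  83.3 205.6  87.3] z62 [574.6  43.   78.6 194.1  87.3]
(402, 140, 86, 88) 3843.0 [ 679.1 -351.4  139.4  170.9   57.6] z62 [ 664.5 -335.8  131.6  161.3   57.6]
(595, 124, 34, 37) 969.5 [ 8.381e+02 -7.833e+02  9.040e+01  8.770e+01  6.000e-01] z62 [ 8.145e+02 -7.436e+02  8.530e+01  8.280e+01  6.000e-01]
(0, 112, 69, 139) 6009.0 [564.6 711.5 206.  324.8  84.4] z62 [556.4 667.6 194.5 306.6  84.4]
(592, 90, 34, 36) 915.0 [ 934.1 -782.    90.8   90.8   89.6] z62 [ 905.2 -742.4   85.7   85.7   89.6]
(590, 58, 33, 35) 859.
[... 1815 characters left out ...]
398.4   90.    91.6   89.8] z62 [1084.9 -380.2   85.    86.5   89.8]
(416, 5, 34, 32) 874.0 [ 1.1246e+03 -3.0280e+02  8.9900e+01  8.9700e+01  1.0000e+00] z62 [ 1.085e+03 -2.899e+02  8.490e+01  8.460e+01  1.000e+00]
(380, 1, 35, 32) 888.5 [ 1.1243e+03 -2.0710e+02  8.9900e+01  9.0200e+01  1.0000e-01] z62 [ 1.0847e+03 -1.9960e+02  8.4900e+01  8.5200e+01  1.0000e-01]
(344, 0, 36, 29) 844.5 [ 1.124e+03 -1.120e+02  9.050e+01  8.980e+01  2.000e-01] z62 [ 1.0845e+03 -1.0980e+02  8.5400e+01  8.4800e+01  2.0000e-01]
button [[0.65191637 0.03634335]] ends [[0.68141463 0.03453672]
 [0.46633915 0.04416777]] petri [[0.55759398 0.18357631]] beaker [[ 0.74865612 -0.11482406]] bottle [[0.77195227 0.16117824]]
```

View pics/crop.png

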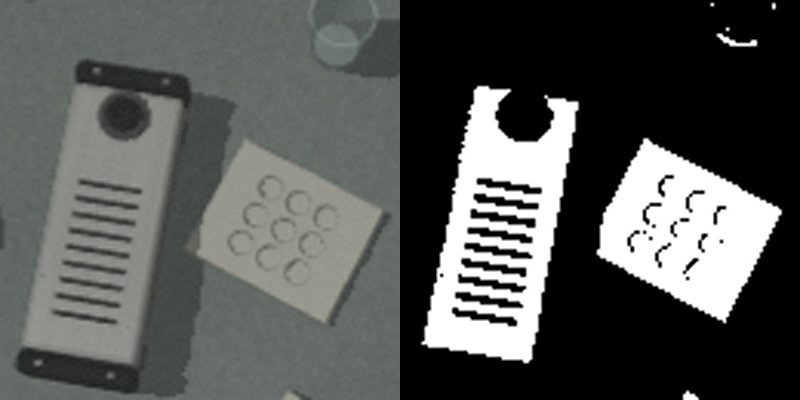

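The crop confirms the small plate: it measures 98 x 120 mm, centred at about (0.594, -0.089). It lies on the lamp's -y side with its long way at about 68.6°, against 87.4° for lamp y. I'll use two pushes: one on its +x long side to square and centre it, then one on its near short end.

>>> jog_arm --motion '[-0.85, -0.45, 0, 0, 0, -0.259, 0.35, -0.85, -0.45, 0, 0, 0, -0.259, 0.35, -0.85, -0.45, 0, 0, 0, -0.259, 0.35, -0.85, -0.45, 0, 0, 0, -0.259, 0.35, -0.85, -0.45, 0, 0, 0, -0.259, 0.35]'

```text
clock: 0.72
tcp_pos: [0.3654, 0.3613, 0.2311]
orientation: [-0.0, 0.024, 1.0, 0.0]
wrist_force: [-0.3, 1.0, 0.6]
finger_gap: 0.0299
grip_force: 0.0
```

>>> jog_arm --motion '[-0.65, -1, 0, 0, 0, 0, 0.35, -0.65, -1, 0, 0, 0, 0, 0.35, -0.65, -1, 0, 0, 0, 0, 0.35, -0.65, -1, 0, 0, 0, 0, 0.35, -0.65, -1, 0, 0, 0, 0, 0.35]'

```text
clock: 1.35
tcp_pos: [0.4871, 0.155, 0.2309]
orientation: [0.0, 0.025, 1.0, 0.0]
wrist_force: [-0.4, 0.8, -0.5]
finger_gap: 0.0298
grip_force: 0.0
```

>>> jog_arm --motion '[-0.65, -1, 0, 0, 0, 0, 0.35, -0.65, -1, 0, 0, 0, 0, 0.35, -0.65, -1, 0, 0, 0, 0, 0.35, -0.65, -1, 0, 0, 0, 0, 0.35, -0.65, -1, 0, 0, 0, 0, 0.35, -0.65, -1, 0, 0, 0, 0, 0.35]'

```text
clock: 2.1
tcp_pos: [0.6061, -0.0475, 0.2308]
orientation: [-0.001, 0.022, 1.0, 0.001]
wrist_force: [-0.3, 1.2, -0.7]
finger_gap: 0.0295
grip_force: 0.0
```

Run:
```python
from h import *
s=env.get_state(); print(s["tcp_pos"],s["joint_pos"])
c=get_calibration("wrist"); im=read_camera("wrist"); cv2.imwrite("pics/w1.png",im[:,:,::-1]); np.save("w1.npy",c,allow_pickle=True)
print(np.round(c["world_from_camera"],3))
```

```text
[ 0.60607619 -0.04745741  0.23080028] [-2.10552298e-01  3.79977154e-01  1.40258065e-01  1.33264919e+00
  8.68104686e-04 -1.66494006e-01]
[[ 0.044  0.964  0.263  0.541]
 [ 0.999 -0.043 -0.01  -0.044]
 [ 0.001  0.264 -0.965  0.373]
 [ 0.     0.     0.     1.   ]]
```

View pics/w1.png

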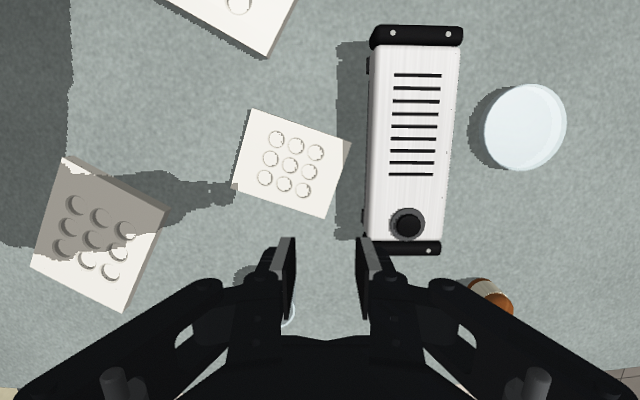

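The wrist view is clear. The lamp spans rows 25 to 254 with its button cap at (408,225), and the small plate's centre is at about (290,163). I'll refine both from this view.

Run:
```python
from h import *
c=np.load("w1.npy",allow_pickle=True).item(); im=cv2.imread("pics/w1.png")
hsv=cv2.cvtColor(im,cv2.COLOR_BGR2HSV); g=im.max(2)
m=((hsv[...,1]<30)&(g>205)).astype(np.uint8)*255
cs,_=cv2.findContours(m,cv2.RETR_EXTERNAL,cv2.CHAIN_APPROX_NONE)
for k in cs:
    if cv2.contourArea(k)<3000: continue
    b=cv2.boundingRect(k); r,bp=rect(k,.013,c); r2,_=rect(k,.062,c)
    print(b,np.round(np.r_[r[0],r[1],r[2]],1),'z62',np.round(np.r_[r2[0],r2[1],r2[2]],1))
# dark cap end bars & button
d=(g<50).astype(np.uint8); d[236:,:370]=0; d[256:]=0
n,l,st,ce=cv2.connectedComponentsWithStats(d)
for i in range(1,n):
    if st[i,4]>150: print(st[i],ce[i], 'z72',toworld([ce[i]],.072,c),'z62',toworld([ce[i]],.062,c))
print('screws',toworld([[393,33],[447,33],[430,250]],.062,c))
```

```text
(30, 233, 126, 81) [ 694.  -361.2  140.   138.8   57.6] z62 [ 673.1 -318.   121.   119.9   57.6]
(232, 108, 111, 111) [595.1 -87.8 120.5  98.2  68.4] z62 [587.7 -81.8 104.1  84.8  68.4]
(485, 84, 82, 87) [562.8 190.7  99.   99.3  23. ] z62 [559.8 158.8  85.5  85.7  23. ]
(371, 46, 89, 194) [582.4  57.   90.5 224.2  87.2] z62 [576.8  43.3  78.2 193.7  87.2]
(168, 0, 126, 56) [ 443.1 -140.2  133.5   55.1   86.2] z62 [ 456.4 -127.1  115.3   47.6   86.2]
[ 369   25   94   25 1759] [415.47697555  35.33484935] z72 [[0.47306606 0.0408926 ]] z62 [[0.47080979 0.04371432]]
[394 214  27  23 475] [407.38315789 224.99157895] z72 [[0.6535878  0.03712347]] z62 [[0.65733359 0.03981988]]
[372 241  69  15 911] [406.10867179 247.44237102] z72 [[0.67888525 0.03651536]] z62 [[0.68347215 0.03919155]]
screws [[0.46818393 0.02269046]
 [0.46946493 0.07340393]
 [0.68788473 0.06587032]]
```

>>> jog_arm --motion '[-0.4, -0.16, 0, 0, 0, 0, 0.35, -0.4, -0.16, 0, 0, 0, 0, 0.35, -0.4, -0.16, 0.4, 0, 0, 0, 0.35, -0.4, -0.16, 0.8, 0, 0, 0, 0.35, -0.4, -0.16, 0.95, 0, 0, 0, 0.35, -0.4, -0.16, 0.95, 0, 0, 0, 0.35, -0.4, -0.16, 0.95, 0, 0, 0, 0.35]'

```text
clock: 3.02
tcp_pos: [0.6859, -0.0842, 0.0436]
orientation: [0.001, 0.022, 1.0, -0.0]
wrist_force: [0.6, -0.7, -0.1]
finger_gap: 0.0299
grip_force: 0.0
```

```bash
cat >> h.py <<'E'
C=np.array([.5755,.0422]);A=np.radians(-2.7);X=np.array([np.cos(A),np.sin(A)]);Y=np.array([-X[1],X[0]])
def L(p): r=np.array(p)[...,:2]-C; return np.round(1000*np.stack([r@X,r@Y],-1),1)
def plate():
    c=get_calibration("top"); im=read_camera("top")[:,:,::-1].copy(); hsv=cv2.cvtColor(im,cv2.COLOR_BGR2HSV)
    m=((hsv[...,1]<45)&(hsv[...,2]>125)).astype(np.uint8)*255; cv2.imwrite("pics/last.png",im)
    for k in cv2.findContours(m,cv2.RETR_EXTERNAL,cv2.CHAIN_APPROX_NONE)[0]:
        r,_=rect(k,.013,c)
        if cv2.contourArea(k)>800 and .4<r[0][0]/1000<.75 and abs(r[0][1])<160: print(cv2.boundingRect(k),'lampframe',L(np.array(r[0])/1000),np.round(r[1],1),round(r[2],1), 'z62', L(np.array(rect(k,.062,c)[0][0])/1000))
def st():
    s=env.get_state(); q=s["orientation"]; print(s["clock"],'tcp L',L(s["tcp_pos"]),np.round(s["tcp_pos"],4),'xang',np.degrees(2*np.arctan2(q[2],q[1])),s["wrist_force"].round(1),s["finger_gap"])
E
python3 -c "
from h import *
st()"
```

```text
3.025 tcp L [ 116.3 -121. ] [ 0.6859 -0.0842  0.0436] xang 177.46686467855446 [ 0.6 -0.7 -0.1] 0.02987302886046698
```

>>> jog_arm --motion '[0, 0, 0.1, 0, 0, 0, 0.35, 0, 0, 0.16, 0, 0, 0, 0.35, 0, 0, 0.185, 0, 0, 0, 0.35, 0, 0, 0.185, 0, 0, 0, 0.35, 0, 0, 0.185, 0, 0, 0, 0.35]'

```text
clock: 3.65
tcp_pos: [0.6854, -0.0855, 0.0052]
orientation: [0.001, 0.023, 1.0, -0.0]
wrist_force: [0.4, 0.3, -0.5]
finger_gap: 0.0299
grip_force: 0.0
```

>>> jog_arm --motion '[0.02, 0, 0.01, 0, 0, 0, 0.35, 0.04, 0, 0.01, 0, 0, 0, 0.35, 0.06, 0, 0.01, 0, 0, 0, 0.35, 0.08, 0, 0.01, 0, 0, 0, 0.35, 0.1, 0, 0.01, 0, 0, 0, 0.35, 0.12, 0, 0.01, 0, 0, 0, 0.35, 0.14, 0, 0.01, 0, 0, 0, 0.35, 0.16, 0, 0.01, 0, 0, 0, 0.35, 0.18, 0, 0.01, 0, 0, 0, 0.35, 0.2, 0, 0.01, 0, 0, 0, 0.35, 0.22, 0, 0.01, 0, 0, 0, 0.35, 0.24, 0, 0.01, 0, 0, 0, 0.35]'

```text
clock: 5.15
tcp_pos: [0.6368, -0.0831, 0.0024]
orientation: [0.0, 0.023, 1.0, 0.0]
wrist_force: [2.3, -0.3, 1.8]
finger_gap: 0.0298
grip_force: 0.8
```

```bash
python3 -c "
from h import *
st();plate()"
```

```text
5.15 tcp L [  67.1 -122.3] [ 0.6368 -0.0831  0.0024] xang 177.366201360105 [ 2.3 -0.3  1.8] 0.02984520372380712
```

View pics/last.png

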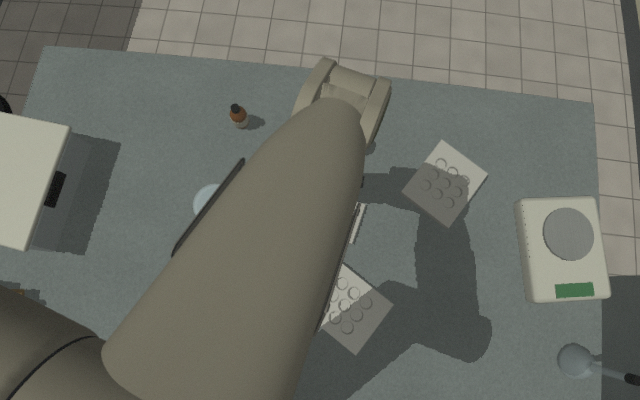

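The arm hides the plate from the top camera, but a side force of about 2.3 N shows contact. I'll finish this push and then check with the wrist camera.

>>> jog_arm --motion '[0.015, 0, 0, 0, 0, 0, 0.35, 0.03, 0, 0, 0, 0, 0, 0.35, 0.037, 0, 0, 0, 0, 0, 0.35, 0.037, 0, 0, 0, 0, 0, 0.35]'

```text
clock: 5.7
tcp_pos: [0.6293, -0.0828, 0.0022]
orientation: [-0.0, 0.023, 1.0, -0.0]
wrist_force: [0.9, 1.2, 0.7]
finger_gap: 0.0301
grip_force: 0.4
```

```bash
cat >> h.py <<'E'
def wplate(name,th=205):
    c=get_calibration("wrist"); im=read_camera("wrist")[:,:,::-1].copy(); cv2.imwrite(f"pics/{name}.png",im); np.save(name+".npy",c,allow_pickle=True)
    hsv=cv2.cvtColor(im,cv2.COLOR_BGR2HSV)
    m=((hsv[...,1]<30)&(hsv[...,2]>th)).astype(np.uint8)*255
    for k in cv2.findContours(m,cv2.RETR_EXTERNAL,cv2.CHAIN_APPROX_NONE)[0]:
        if cv2.contourArea(k)<2500: continue
        r,_=rect(k,.013,c); r2,_=rect(k,.062,c)
        print(cv2.boundingRect(k),'z13',L(np.array(r[0])/1000),np.round(r[1],1),round(r[2],1),'z62',L(np.array(r2[0])/1000),np.round(r2[1],1),round(r2[2],1))
E
python3 -c "
from h import *
st();wplate('w2')"
```

```text
5.7 tcp L [  59.6 -122.4] [ 0.6293 -0.0828  0.0022] xang 177.36658382484129 [0.9 1.2 0.7] 0.030146415037257356
(570, 77, 70, 296) z13 [53.5 30.3] [ 40.8 157. ] 88.5 z62 [ 31.4 -26.5] [25.6 98.3] 88.5
(138, 0, 309, 246) z13 [  -4.5 -140.2] [119.6  97.6] 79.6 z62 [  -5.  -133.3] [74.9 61.2] 79.6
```

View pics/w2.png

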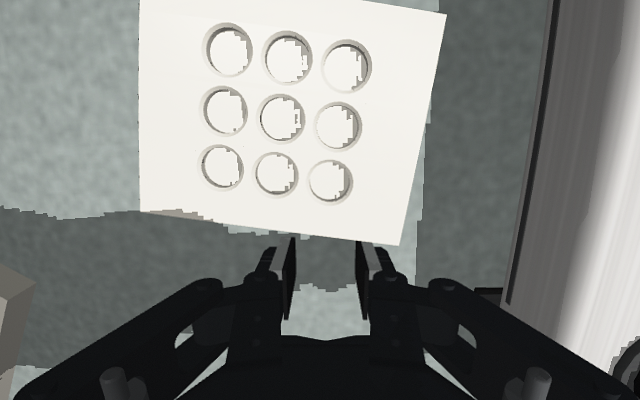

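The plate is now at lamp frame (-4.5, -140) mm and 7.7° short of square. Pushing the near short end with both fingers will square it the rest of the way, so I'll go round behind it.

>>> jog_arm --motion '[-0.03, 0, -0.1, 0, 0, 0, 0.45, -0.03, 0, -0.4, 0, 0, 0, 0.45, 0.05, -0.2, -0.5, 0, 0, 0.1, 0.45, 0.2, -0.4, -0.5, 0, 0, 0.21, 0.45, 0.31, -0.55, -0.5, 0, 0, 0.32, 0.45, 0.31, -0.55, -0.5, 0, 0, 0.43, 0.45, 0.31, -0.55, -0.5, 0, 0, 0.54, 0.45, 0.31, -0.55, -0.5, 0, 0, 0.65, 0.45, 0.31, -0.55, -0.5, 0, 0, 0.76, 0.45, 0.31, -0.55, -0.5, 0, 0, 0.88, 0.45, 0.31, -0.55, -0.5, 0, 0, 1, 0.45, 0.31, -0.55, -0.5, 0, 0, 1, 0.45]'

```text
clock: 7.25
tcp_pos: [0.5619, -0.1898, 0.1019]
orientation: [-0.001, 0.723, 0.691, -0.0]
wrist_force: [0.4, 0.9, -0.1]
finger_gap: 0.0386
grip_force: 0.0
```

```bash
python3 -c "
from h import *
st();wplate('w3')"
```

```text
7.25 tcp L [  -2.6 -232.3] [ 0.5619 -0.1898  0.1019] xang 87.47284599242232 [ 0.4  0.9 -0.1] 0.038565838500043574
(0, 4, 195, 278) z13 [-199.3 -191.9] [172.6 141.1] 58.0 z62 [-157.2 -186.1] [136.  111.1] 58.0
(246, 0, 157, 172) z13 [  -5.  -140.5] [118.9  98. ] 80.1 z62 [  -4.1 -145.6] [93.7 77.2] 80.1
```

>>> jog_arm --motion '[0, 0, 0.25, 0, 0, 0, 0.45, 0, 0, 0.45, 0, 0, 0, 0.45, 0, 0, 0.5, 0, 0, 0, 0.45, 0, 0, 0.5, 0, 0, 0, 0.45, 0.04, 0, 0.5, 0, 0, 0, 0.45, 0.07, 0, 0.5, 0, 0, 0, 0.45, 0.1, 0, 0.5, 0, 0, 0, 0.45, 0.13, 0, 0.5, 0, 0, 0, 0.45, 0.16, 0, 0.5, 0, 0, 0, 0.45, 0.19, 0, 0.5, 0, 0, 0, 0.45, 0.22, 0, 0.5, 0, 0, 0, 0.45, 0.25, 0, 0.5, 0, 0, 0, 0.45]'

```text
clock: 8.8
tcp_pos: [0.5647, -0.1397, 0.0023]
orientation: [-0.0, 0.723, 0.691, -0.0]
wrist_force: [-0.4, -2.4, 1.7]
finger_gap: 0.0388
grip_force: 1.4
```

```bash
python3 -c "
from h import *
st();wplate('w4')"
```

```text
8.8 tcp L [  -2.3 -182.2] [ 0.5647 -0.1397  0.0023] xang 87.36607276750134 [-0.4 -2.4  1.7] 0.038751001105948917
(0, 145, 114, 251) z13 [-159.5 -205.5] [153.   58.1] 58.3 z62 [-100.1 -171.3] [95.8 36.4] 58.3
(169, 0, 252, 242) z13 [ -12.5 -119.8] [100.2  97.4] 87.4 z62 [  -8.  -117.6] [62.7 61. ] 87.4
```

View pics/w4.png

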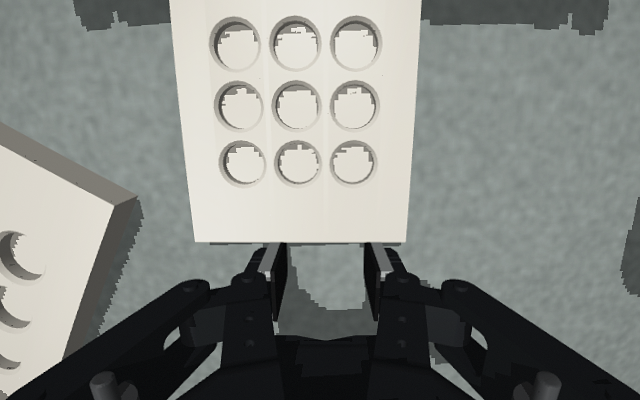

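The plate is square now at 87.4° but sits 12.5 mm towards lamp -x. I'll push slightly diagonally so friction carries it sideways.

>>> jog_arm --motion '[0.027, 0.006, 0, 0, 0, 0, 0.45, 0.054, 0.012, 0, 0, 0, 0, 0.45, 0.081, 0.018, 0, 0, 0, 0, 0.45, 0.108, 0.024, 0, 0, 0, 0, 0.45, 0.135, 0.03, 0, 0, 0, 0, 0.45, 0.162, 0.036, 0, 0, 0, 0, 0.45, 0.189, 0.042, 0, 0, 0, 0, 0.45, 0.216, 0.048, 0, 0, 0, 0, 0.45, 0.243, 0.054, 0, 0, 0, 0, 0.45, 0.27, 0.06, 0, 0, 0, 0, 0.45, 0.297, 0.066, 0, 0, 0, 0, 0.45, 0.3, 0.066, 0, 0, 0, 0, 0.45]'

```text
clock: 10.35
tcp_pos: [0.581, -0.08, 0.0023]
orientation: [-0.0, 0.723, 0.691, 0.0]
wrist_force: [-0.3, -0.1, -1.0]
finger_gap: 0.0386
grip_force: 0.3
```

```bash
python3 -c "
from h import *
st();wplate('w5')"
```

```text
10.35 tcp L [  11.2 -121.8] [ 0.581  -0.08    0.0023] xang 87.40535688849678 [-0.3 -0.1 -1. ] 0.03862034319344284
(0, 265, 112, 125) z13 [-145.  -175.3] [82.1 63.1] 58.0 z62 [ -86.1 -129.9] [51.5 39.5] 58.0
(182, 146, 228, 98) z13 [  0.4 -87.6] [43.6 97.8] 89.0 z62 [  5. -75.] [27.3 61.2] 89.0
(0, 0, 640, 59) z13 [  9.9 -16.3] [ 23.3 270.4] 87.3 z62 [ 11.  -30.3] [ 14.6 169.4] 87.3
```

View pics/w5.png

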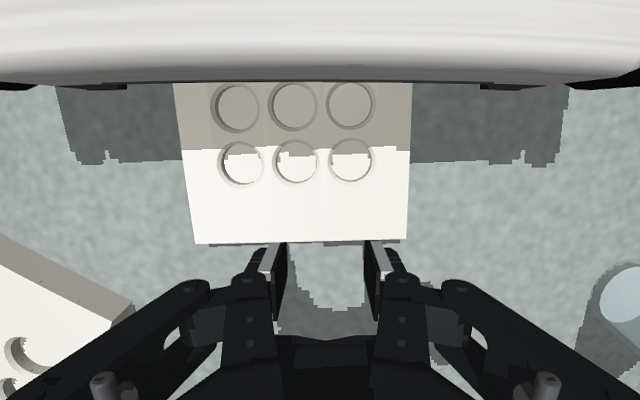

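Run:
```python
from h import *
im=cv2.imread("pics/w5.png")
a=cv2.resize(im[60:115,40:190],(800,293),interpolation=cv2.INTER_CUBIC);b=cv2.resize(im[60:115,440:590],(800,293),interpolation=cv2.INTER_CUBIC)
o=np.vstack([a,b]).astype(float); cv2.imwrite("pics/legs.png",np.clip(255*(o/255)**.5,0,255).astype(np.uint8))
```

```text
(no output)
```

View pics/legs.png

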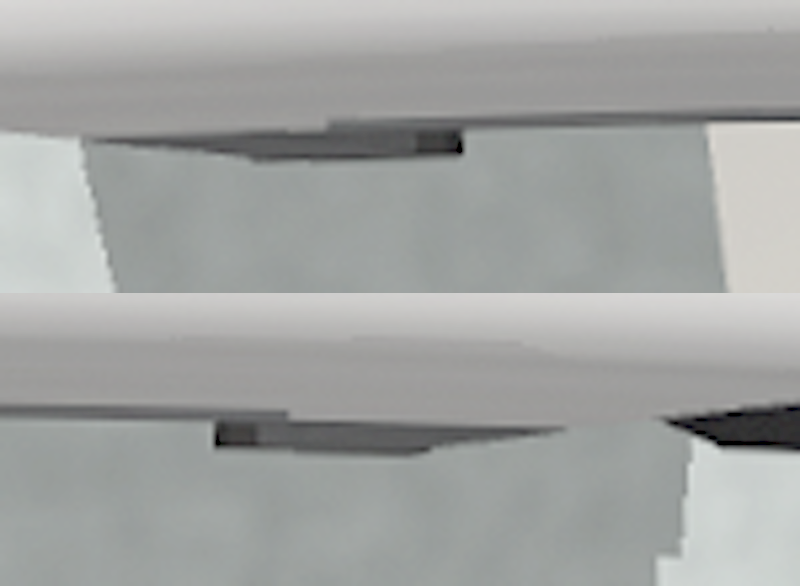

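The crop shows the legs' inner bottom corners at about (126.6,89.1) and (480.1,88.7). I'll compare their midpoint with the plate's edges.

Run:
```python
from h import *
c=np.load("w5.npy",allow_pickle=True).item()
for z in(0,.005,.013): 
    p=L(toworld([[126.6,89.1],[480.1,88.7],[86.9,89.6],[519.7,90]],z,c)); print(z,p.tolist(),'mid',p[:2].mean(0),p[2:].mean(0))
im=cv2.imread("pics/w5.png"); g=im.max(2).astype(int)
E=[]
for r in(170,190,210,230):
    d=np.diff(g[r]); l=160+d[160:230].argmax(); q=390+d[390:430].argmin(); E+=[[l+.5,r],[q+.5,r]]
p=L(toworld(E,.013,c)); print(p.tolist(), p[:,0].mean())
```

```text
0 [[-77.6, -41.2], [82.5, -41.3], [-96.9, -40.9], [101.2, -41.4]] mid [  2.45 -41.25] [  2.15 -41.15]
0.005 [[-74.4, -41.7], [80.1, -41.7], [-93.1, -41.3], [98.1, -41.8]] mid [  2.85 -41.7 ] [  2.5  -41.55]
0.013 [[-69.4, -42.4], [76.2, -42.4], [-87.0, -42.0], [93.2, -42.5]] mid [  3.4 -42.4] [  3.1  -42.25]
[[-30.3, -76.4], [48.8, -76.3], [-48.5, -85.3], [49.0, -85.2], [-48.2, -94.6], [49.2, -94.4], [-48.0, -104.2], [49.5, -103.9]] 2.6874999999999996
```

>>> jog_arm --motion '[0.025, 0.002, 0, 0, 0, 0, 0.45, 0.05, 0.004, 0, 0, 0, 0, 0.45, 0.075, 0.006, 0, 0, 0, 0, 0.45, 0.1, 0.008, 0, 0, 0, 0, 0.45, 0.125, 0.01, 0, 0, 0, 0, 0.45, 0.15, 0.012, 0, 0, 0, 0, 0.45, 0.175, 0.012, 0, 0, 0, 0, 0.45, 0.2, 0.012, 0, 0, 0, 0, 0.45, 0.22, 0.012, 0, 0, 0, 0, 0.45, 0.235, 0.012, 0, 0, 0, 0, 0.45, 0.24, 0.012, 0, 0, 0, 0, 0.45, 0.24, 0.012, 0, 0, 0, 0, 0.45]'

```text
clock: 11.9
tcp_pos: [0.5854, -0.0325, 0.0023]
orientation: [-0.0, 0.723, 0.691, 0.0]
wrist_force: [0.5, 0.1, 0.6]
finger_gap: 0.0382
grip_force: 0.0
```

Run:
```python
from h import *
st();wplate('w6',150)
c=np.load("w6.npy",allow_pickle=True).item()
im=cv2.imread("pics/w6.png"); o=cv2.resize(im[130:280,160:460],(800,400),interpolation=2).astype(float); cv2.imwrite("pics/w6c.png",np.clip(255*(o/255)**.6,0,255).astype(np.uint8))
```

```text
11.9 tcp L [ 13.4 -74.1] [ 0.5854 -0.0325  0.0023] xang 87.3748557751504 [0.5 0.1 0.6] 0.038186449106070074
(291, 254, 74, 57) z13 [ 16.7 -83.7] [33.8 30.5] 0.1 z62 [ 16.1 -54.8] [21.2 19.1] 0.1
(0, 231, 252, 113) z13 [-89.5 -92.2] [ 65.1 133. ] 80.0 z62 [-50.5 -60.1] [40.8 83.4] 80.0
(0, 0, 640, 349) z13 [ 40.7 -16.7] [162.4 342. ] 74.2 z62 [ 31.2 -12.8] [101.7 214.3] 74.2
```

View pics/w6c.png

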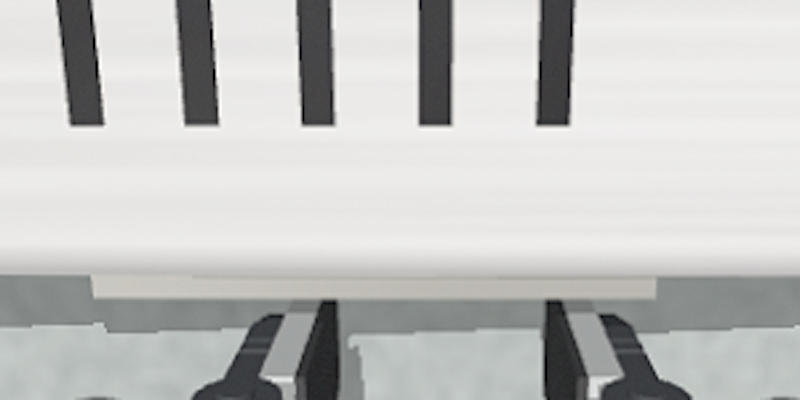

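The crop shows the plate's near edge running from (194.5,241.7) to (406,241.7), parallel to the housing. I'll convert that to lamp coordinates.

Run:
```python
from h import *
c=np.load("w6.npy",allow_pickle=True).item()
print(L(toworld([[194.5,241.7],[406,241.7]],.013,c)))
```

```text
[[-45.5 -62.3]
 [ 52.4 -62.1]]
```

>>> jog_arm --motion '[0.007, 0, 0, 0, 0, 0, 0.45, 0.013, 0, 0, 0, 0, 0, 0.45, 0.013, 0, 0, 0, 0, 0, 0.45, -0.06, 0, 0, 0, 0, 0, 0.45, -0.12, 0, 0, 0, 0, 0, 0.45, -0.15, 0, -0.3, 0, 0, 0, 0, -0.15, 0, -0.7, 0, 0, 0, 0, -0.2, 0, -1, 0, 0, 0, 0, -0.2, 0, -1, 0, 0, 0, 0, -0.2, 0, -1, 0, 0, 0, 0, -0.2, 0, -1, 0, 0, 0, 0]'

```text
clock: 13.32
tcp_pos: [0.5824, -0.0727, 0.2001]
orientation: [-0.002, 0.723, 0.691, -0.001]
wrist_force: [-0.1, 0.4, 0.6]
finger_gap: 0.0003
grip_force: 0.0
```

Run:
```python
from h import *
st();wplate('w7',150)
```

```text
13.325 tcp L [  12.3 -114.4] [ 0.5824 -0.0727  0.2001] xang 87.3448548827926 [-0.1  0.4  0.6] 0.00031292865801659707
(0, 286, 71, 114) z13 [-402.8 -375.2] [218.2 107. ] 66.5 z62 [-340.7 -326.2] [185.7  91.1] 66.5
(0, 0, 640, 400) z13 [  97.7 -121.6] [485.9 911. ] 74.6 z62 [  85.3 -110.4] [413.5 775.3] 74.6
```

View pics/w7.png

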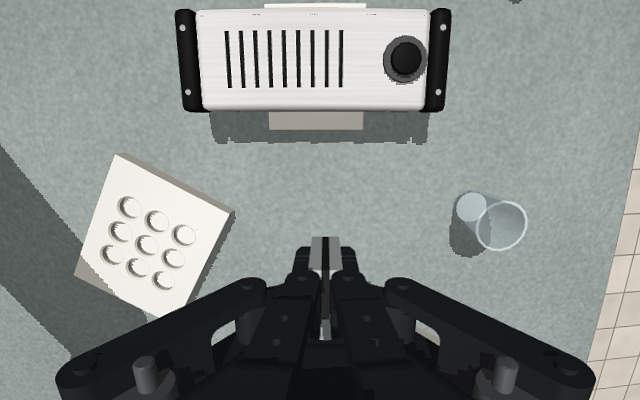

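The wrist view shows both plate ends: the near edge at row 129 (columns 269 to 363) and the far edge at about row 3 (264 to 366). The lamp sits between them, with the button at (406,58) and screws at (182,27), (187,92), (442,26) and (438,91).

Run:
```python
from h import *
c=np.load("w7.npy",allow_pickle=True).item(); im=cv2.imread("pics/w7.png"); g=im.max(2).astype(int)
p=L(toworld([[269,129.5],[363,129.5],[264,3.5],[366,3]],.013,c)); print('plate',p.tolist(),p.mean(0))
p=L(toworld([[182,27],[187,92],[442,26],[438,91]],.063,c)); print('screws',p.tolist(),p.mean(0))
d=(g<45).astype(np.uint8); d[:,:380]=0; d[:,424:]=0; d[110:]=0
n,l,s,ce=cv2.connectedComponentsWithStats(d); i=1+s[1:,4].argmax(); print(s[i],ce[i],'btn',L(toworld([ce[i]],.072,c)),toworld([ce[i]],.072,c))
for x in(290,340): print(g[0:10,x],g[100:135,x])
```

```text
plate [[-45.6, -60.2], [52.8, -60.2], [-45.8, 59.7], [52.4, 59.9]] [ 3.45 -0.2 ]
screws [[-106.6, 27.1], [-107.2, -25.4], [110.5, 27.2], [111.1, -24.9]] [1.95 1.  ]
[391  42  31  34 818] [405.61369193  58.45232274] btn [[79.2 -0.4]] [[0.65457573 0.03811105]]
[158 155 148 206 250 246 247 224 213 215] [227 229 230 228 216 201 183 165 146 117  80  90 159 163 162 161 161 161
 161 161 162 161 161 161 162 160 161 160 161 141  86  92  93  93  93]
[157 154 165 232 248 245 246 233 220 215] [227 227 231 230 221 205 189 168 149 119  79  97 162 162 162 161 160 160
 160 160 161 160 160 160 160 160 160 159 159 139  91  94  94  94  95]
```

The plate is within about 1.5 mm of the lamp's centre in both directions, and square. Next is the button, at lamp frame (80, 0).

>>> jog_arm --motion '[0.3, 0.17, 0, 0, 0, 0, 0, 0.572, 0.337, 0, 0, 0, 0, 0, 0.572, 0.337, 0, 0, 0, 0, 0, 0.572, 0.337, 0.2, 0, 0, 0, 0, 0.572, 0.337, 0.4, 0, 0, 0, 0, 0.572, 0.337, 0.56, 0, 0, 0, 0, 0.572, 0.337, 0.6, 0, 0, 0, 0, 0.572, 0.337, 0.6, 0, 0, 0, 0, 0.572, 0.337, 0.6, 0, 0, 0, 0]'

```text
clock: 14.5
tcp_pos: [0.6571, 0.0382, 0.0839]
orientation: [0.001, 0.723, 0.691, 0.001]
wrist_force: [0.7, -0.1, 0.3]
finger_gap: 0.0001
grip_force: 0.0
```

Run:
```python
from h import *
st()
```

```text
14.5 tcp L [81.7 -0.1] [0.6571 0.0382 0.0839] xang 87.35412476171658 [ 0.7 -0.1  0.3] 9.499485428179935e-05
```

>>> jog_arm --motion '[0, -0.007, 0.03, 0, 0, 0, 0, 0, -0.007, 0.05, 0, 0, 0, 0, 0, -0.007, 0.065, 0, 0, 0, 0, 0, -0.007, 0.075, 0, 0, 0, 0, 0, -0.007, 0.08, 0, 0, 0, 0, 0, -0.007, 0.08, 0, 0, 0, 0, 0, -0.007, 0.08, 0, 0, 0, 0]'

```text
clock: 15.38
tcp_pos: [0.6549, 0.0386, 0.0671]
orientation: [0.0, 0.723, 0.691, 0.0]
wrist_force: [-1.5, -0.6, 5.5]
finger_gap: -0.0
grip_force: 2.9
```

>>> jog_arm --motion '[0, 0, 0.005, 0, 0, 0, 0, 0, 0, 0.01, 0, 0, 0, 0, 0, 0, 0.01, 0, 0, 0, 0, 0, 0, 0.01, 0, 0, 0, 0]'

```text
clock: 15.88
tcp_pos: [0.6549, 0.0386, 0.0669]
orientation: [0.001, 0.723, 0.691, 0.001]
wrist_force: [-5.9, 0.2, 15.3]
finger_gap: -0.0
grip_force: 7.6
```

At 15 N the height has stopped changing at 0.0669, so the button is on its stop. I'll release straight up and check.

>>> jog_arm --motion '[0, 0, -0.03, 0, 0, 0, 0, 0, 0, -0.1, 0, 0, 0, 0, 0, 0, -0.4, 0, 0, 0, 0, 0, 0, -0.67, 0, 0, 0, 0, -0.3, -0.17, -0.67, 0, 0, 0, 0, -0.57, -0.33, -0.67, 0, 0, 0, 0, -0.57, -0.33, -0.67, 0, 0, 0, 0, -0.57, -0.33, -0.67, 0, 0, 0, 0, -0.57, -0.33, -0.67, 0, 0, 0, 0]'

```text
clock: 17.0
tcp_pos: [0.5843, -0.0715, 0.1983]
orientation: [0.0, 0.723, 0.691, 0.0]
wrist_force: [-0.0, -0.0, 0.3]
finger_gap: -0.0
grip_force: 0.0
```

Run:
```python
from h import *
st();c=get_calibration("wrist"); c0=np.load("w7.npy",allow_pickle=True).item()
im=read_camera("wrist")[:,:,::-1].copy(); cv2.imwrite("pics/w8.png",im); old=cv2.imread("pics/w7.png")
for i,k in((im,c),(old,c0)):
    g=i.max(2).astype(int); d=(g<45).astype(np.uint8); d[:,:375]=0; d[:,424:]=0; d[115:]=0
    n,l,s,ce=cv2.connectedComponentsWithStats(d); j=1+s[1:,4].argmax(); b=ce[j]
    lo=[[x,105+np.diff(g[105:150,x])[10:].argmin()+10.5] for x in(290,340)]
    w=lambda q,z:L(toworld(q,z,k)).tolist()
    sl=(g[60,205:350]<120).nonzero()[0]+205
    # screw template: bright spots in dark bars
    gb=((g<60)).astype(np.uint8); gb[:,:150]=0;gb[:,470:]=0;gb[125:]=0
    n,l2,s2,ce2=cv2.connectedComponentsWithStats(gb)
    print('btn',w([b],.072),'near edge',w(lo,.013),'bars',[w([ce2[t]],.062) for t in range(1,n) if s2[t,4]>900],'slots',w([[sl.mean(),60]],.062))
```

```text
17.0 tcp L [  14.1 -113.1] [ 0.5843 -0.0715  0.1983] xang 87.43266136876403 [-0.  -0.   0.3] -1.426333192543543e-05
btn [[79.2, -0.3]] near edge [[-20.9, -60.1], [31.1, -60.0]] bars [[[-103.6, 0.9]], [[108.8, 0.5]]] slots [[-23.0, 0.6]]
btn [[79.2, -0.4]] near edge [[-23.5, -60.3], [28.7, -60.3]] bars [[[-103.7, 0.8]], [[108.7, 0.5]]] slots [[-23.3, -0.2]]
```

View pics/w8.png

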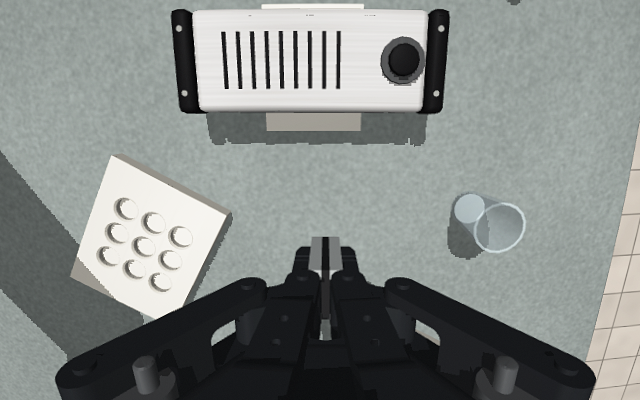

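The lamp hasn't moved and the button is back up. The plate is centred and square with both ends showing, and the robot is touching nothing, so I'm handing in.

```bash
python3 -c "
from workcell import env
print(env.hand_in())"
```

```text
the job is handed in; nothing more can be done
None
```

The job is handed in: the small spot plate sits square under the lamp, about 1.5 mm off centre at most, and the button was pressed to its stop and came back up; the lamp did not shift during the press, and no other glassware was touched.

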